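Sort full from empty refill boxes by feel

TASK

Going from left to right, lift the handle end of each closed box in the tray by about a centimetre, its far end staying down, and hold it a moment to feel whether it is full or empty. Slide every full box gently back until it touches the back board of its lane and draw every empty one gently forward until it touches the front board, flat on the tray floor. Never tip a box far, carry one or press it hard against a board, and leave the other things alone.

Things in the scene. Friction and masses are not known exactly. Their poses are not given: they have to be found in the camera images.
- tray: wooden tray, fixed, 284 (x) x 330 (y) mm, three lanes; origin: centre of its underside on the table. x runs along the lanes, away from the robot, y to the left. Floor 6 mm thick; lanes 94 mm wide, 260 mm long inside (x -130 to +130), centres at y = +104, 0, -104 mm; dividers rise to 30 mm, back board (+x) to 44, front board (-x) to 24 mm above the table.
- back_board: back end board of the tray, across all three lanes, 12 x 330 x 44 mm, rigid; origin: centre of its underside, at tray x = +136 mm, so its inner face is at +130 mm.
- front_board: front end board of the tray, across all three lanes, 12 x 330 x 24 mm, rigid; origin: centre of its underside, at tray x = -136 mm, so its inner face is at -130 mm.
- box_left: closed refill box in the left lane as the robot sees it: opaque green, white lid, 150 (x) x 88 (y) x 75 mm; all three look alike. A full one weighs about 0.65 to 0.95 kg, an empty one about 0.18 kg, centred in the box; neither place nor name tells which. Origin: centre of its underside; axes along the tray's, x away from the robot.
- box_left_center (a point): centre (half-way up) of that box. It slides in its lane with 3 mm to spare on each side: this point is at tray x = +55 mm when the box is against the back board, -55 mm when against the front board, and lies within about 20 mm of the lane's middle at the start.
- box_left_grip (a point): grip point on that box's black handle tab, 26 mm above the lid (107 mm above the table), 55 mm from the box's centre towards its front (-x). The tab stands upright, 30 mm long (box x), 14 mm thick (box y), its top 14 mm above this point; a free hinge on a cross pin (along y) 20 mm below this point lets it lean 23 degrees fore and aft, a weak spring rights it.
- box_middle: closed refill box in the middle lane as the robot sees it: opaque green, white lid, 150 (x) x 88 (y) x 75 mm; all three look alike. A full one weighs about 0.65 to 0.95 kg, an empty one about 0.18 kg, centred in the box; neither place nor name tells which. Origin: centre of its underside; axes along the tray's, x away from the robot.
- box_middle_center (a point): centre (half-way up) of that box. It slides in its lane with 3 mm to spare on each side: this point is at tray x = +55 mm when the box is against the back board, -55 mm when against the front board, and lies within about 20 mm of the lane's middle at the start.
- box_middle_grip (a point): grip point on that box's black handle tab, 26 mm above the lid (107 mm above the table), 55 mm from the box's centre towards its front (-x). The tab stands upright, 30 mm long (box x), 14 mm thick (box y), its top 14 mm above this point; a free hinge on a cross pin (along y) 20 mm below this point lets it lean 23 degrees fore and aft, a weak spring rights it.
- box_right: closed refill box in the right lane as the robot sees it: opaque green, white lid, 150 (x) x 88 (y) x 75 mm; all three look alike. A full one weighs about 0.65 to 0.95 kg, an empty one about 0.18 kg, centred in the box; neither place nor name tells which. Origin: centre of its underside; axes along the tray's, x away from the robot.
- box_right_center (a point): centre (half-way up) of that box. It slides in its lane with 3 mm to spare on each side: this point is at tray x = +55 mm when the box is against the back board, -55 mm when against the front board, and lies within about 20 mm of the lane's middle at the start.
- box_right_grip (a point): grip point on that box's black handle tab, 26 mm above the lid (107 mm above the table), 55 mm from the box's centre towards its front (-x). The tab stands upright, 30 mm long (box x), 14 mm thick (box y), its top 14 mm above this point; a free hinge on a cross pin (along y) 20 mm below this point lets it lean 23 degrees fore and aft, a weak spring rights it.
- espresso_cup: white espresso cup, 61x79x56 mm, standing loose near the tray; origin: centre of its underside. Not to be disturbed.
- cocoa_shaker: white cocoa shaker, 61 mm across, 82 mm high, standing loose near the tray; origin: centre of its underside. Not to be disturbed.
- spice_jar: small jar with a red cap, 44 mm across, 90 mm high, standing loose near the tray; origin: centre of its underside. Not to be disturbed.
- cup_left_1: dark blue cup, 63x93x53 mm, standing loose near the tray; origin: centre of its underside. Not to be disturbed.
- tamper: wooden-handled coffee tamper, 58 mm across, 94 mm high, standing loose near the tray; origin: centre of its underside. Not to be disturbed.

How it is judged:
By the outcome, as a careful person would: the job done as asked, in the order asked, and still so for the second after the job is handed in, with the robot touching nothing.
It also fails if it takes over 64 s, if anything falls off the work surface, if the arm or the gripper's body presses on something with over 40 N, if the wrist force passes 120 N, or if a joint passes its speed limit or range.

ROBOT

A 6-joint arm with a two-finger parallel gripper is mounted at the origin on a cart in front of the work surface, level with it; the furniture and walls round the work are solid. World frame = base frame: x ahead of the robot, y to its left, z up, the work surface at z = 0. Lengths are in mm, angles in rad, forces in N, time in s.
With the tool pointing down it reaches from about 300 to 850 mm from the base axis. Payload 4.2 kg.
Tool frame: the origin (TCP) lies midway between the tips of the shut fingers; the grasp point (between the pads) lies 19 mm behind it; z points along the fingers, y is the direction in which the jaws open and shut (so a half turn about z gives the same grasp; the last joint's range is limited). The gripper opens to 91 mm and grips with 3 to 60 N. Pads are 32 mm wide; open, the fingers measure 118 mm over their backs; the gripper's body (76 mm by 178 mm) begins 60 mm behind the grasp point.
Start: joints at [-1.347, 0.32, 1.565, -0, 1.257, -0.02], TCP at [138.803, -558.012, 213.976] pointing down, gripper open.
Joint ranges: [-3.11, 3.11], [-0.84, 2.01], [0.21, 2.61], [-1.34, 4.49], [0.05, 2.63], [-2.56, 2.56]. Speed limits (rad/s): [2.57, 2.57, 3.14, 3.14, 3.14, 3.14].

INTERFACE

Orientations are given as [roll, pitch, yaw] about the fixed x, y, z axes, in that order (R = Rz(yaw) Ry(pitch) Rx(roll)).
In Python, from bench import * gives the robot as it stands. Calls block until the motion is done:
- movep(position, orientation): joint-space move of the TCP to a pose.
- movel(position, orientation=None, feed=150): straight line of the TCP; orientation=None keeps the orientation; feed is the mean speed in mm/s.
- move_j(angles): joint-space move.
- command_gripper(opening): finger opening in mm; the grip force is fixed at half the most; returns when the fingers have stopped.
- dwell(seconds).
- ik(position, orientation): joint angles nearest the present ones, or None.
- read_camera(name): name is "scene" or "top" or "wrist"; returns the picture (384x512x3 uint8, red, green, blue); there is no depth.
- get_calibration(name): a dict with "fx", "fy", "cx", "cy" (pixels), "world_from_camera" (4x4, takes a point from camera to world coordinates); the wrist camera has in their place "hand_eye" (4x4, takes a point from camera to tool coordinates, whose origin is the TCP and whose axes are the flange's). Camera axes: x right, y up, looking along -z (the intrinsics and any distortion apply to the point x, -y, -z); pixel columns grow to the right and rows downward; lengths in mm; the calibration is good to about 2 mm. A picture is of the moment at which its call begins: read the wrist's pose just before it. get_calibration takes no time and is no camera call.
A pose or a line that the arm cannot do raises IKError and nothing moves.
- finish_job(): hands the job in, once; it reports no verdict.
Readings, each from a call of its own:
- get_t(): time.
- get_qpos(): joint angles.
- get_joint_velocities(): joint speeds.
- get_effort(): joint torques, N m.
- get_tcp_pos(): TCP position.
- get_orientation(): TCP orientation.
- get_force(): force on the tool from outside, world axes, zero at the start.
- get_ft_torque(): the same for the moment, N m.
- get_grip_width(): finger opening in mm.
Only numpy, scipy, OpenCV 4.12 (cv2) and the standard library are available. Lean on these libraries where they do the work, as an engineer would, in place of code of your own. Each camera call takes 0.05 s, during which the arm holds its last target. There are 200 camera calls.

## Working session

There is one attempt and no reset: what is moved stays moved. The work goes in short steps, each a Python script; the robot and the scene stay as the last script left them, time stands still between calls to the robot, and variables do not carry over. Pictures are saved under pics/ and viewed, about 8 in all and at most 12, crops included, and the job is handed in when it is done.

```bash
mkdir -p pics; ls; python3 - <<'E'
from bench import *
import cv2,numpy as np
for n in("top","scene"):
    im=read_camera(n); cv2.imwrite(f"pics/{n}0.png",im[...,::-1]); c=get_calibration(n); print(n,{k:np.round(v,3).tolist() if not isinstance(v,str) else v for k,v in c.items()})
print(get_calibration("wrist"),get_t(),get_orientation(),get_force(),get_grip_width())
a=cv2.imread("pics/top0.png");b=cv2.imread("pics/scene0.png");cv2.imwrite("pics/both0.png",cv2.resize(np.vstack([a,b]),None,fx=.78,fy=.78))
E
```

```text
pics
top {'fx': 457.242, 'fy': 457.242, 'cx': 257.965, 'cy': 193.005, 'world_from_camera': [[-0.055, 0.978, -0.202, 310.869], [-0.998, -0.054, 0.011, 13.013], [-0.0, 0.202, 0.979, 1434.652], [0.0, 0.0, 0.0, 1.0]]}
scene {'fx': 428.355, 'fy': 428.355, 'cx': 259.523, 'cy': 194.523, 'world_from_camera': [[-0.882, 0.247, -0.402, 112.333], [-0.471, -0.418, 0.776, 898.056], [0.024, 0.874, 0.485, 647.938], [0.0, 0.0, 0.0, 1.0]]}
{'fx': 334.49008046835525, 'fy': 334.49008046835525, 'cx': 255.49500531592358, 'cy': 189.76023228513006, 'hand_eye': array([[-1.20989890e-03,  9.62222035e-01,  2.72263277e-01,
         7.77346993e+01],
       [ 9.99998958e-01,  1.37856123e-03, -4.28204471e-04,
         1.85847713e-01],
       [-7.87359375e-04,  2.72262475e-01, -9.62222700e-01,
        -1.71133615e+02],
       [ 0.00000000e+00,  0.00000000e+00,  0.00000000e+00,
         1.00000000e+00]])} 0.1 [-3.14007543e+00 -3.60206844e-05  2.43847995e-01] [ 0.7518888  -0.29631047 -1.36834918] 91.05761413349335
```

View pics/top0.png

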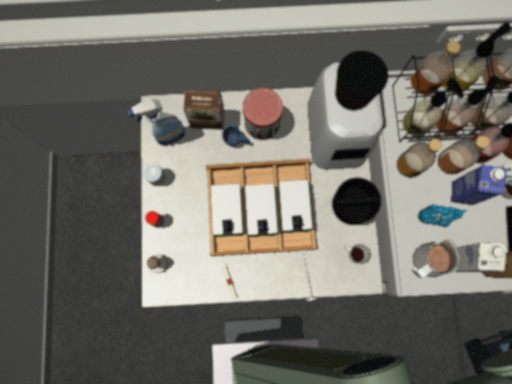

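View pics/scene0.png

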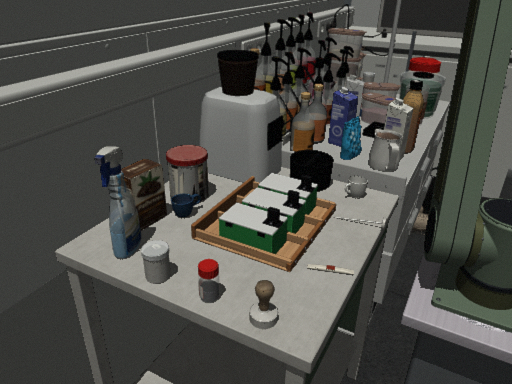

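The top view shows the tray centred near (261,207) px, with white lids at about (227,210), (261,210) and (295,205) and black tabs at (228,227), (263,228) and (297,223). I'll measure these now.

```bash
cat > h.py <<'E'
import numpy as np,cv2
from bench import *
from scipy.spatial.transform import Rotation as Ro
def ray(c,M,uv,z):
    uv=np.atleast_2d(uv).astype(float)
    d=np.c_[(uv[:,0]-c["cx"])/c["fx"],-(uv[:,1]-c["cy"])/c["fy"],-np.ones(len(uv))]@M[:3,:3].T
    o=M[:3,3]; return o+d*((z-o[2])/d[:,2])[:,None]
def wristM():
    T=np.eye(4);T[:3,:3]=Ro.from_euler("xyz",get_orientation()).as_matrix();T[:3,3]=get_tcp_pos()
    return T@np.array(get_calibration("wrist")["hand_eye"])
E
python3 - <<'E'
from h import *
im=cv2.imread("pics/top0.png");c=get_calibration("top");M=np.array(c["world_from_camera"])
hsv=cv2.cvtColor(im,cv2.COLOR_BGR2HSV)
roi=np.zeros(im.shape[:2],np.uint8);roi[152:262,200:322]=255
wood=cv2.inRange(hsv,(5,70,70),(22,255,255))&roi
pts=cv2.findNonZero(wood).reshape(-1,2)
hull=cv2.convexHull(pts).reshape(-1,2)
r=cv2.minAreaRect(ray(c,M,hull,25)[:,:2].astype(np.float32)); print("tray",r)
inner=cv2.erode(cv2.fillConvexPoly(np.zeros_like(roi),hull,255),np.ones((5,5)))
blk=cv2.inRange(hsv,(0,0,0),(180,255,45))&inner
lid=cv2.inRange(hsv,(0,0,150),(180,60,255))&inner
for n,m,z in(("blk",blk,115),("lid",lid,81)):
    for k in cv2.findContours(m,0,2)[0]:
        if cv2.contourArea(k)>30:
            p=k.reshape(-1,2);print(n,cv2.boundingRect(k),[np.round(v,1) for v in cv2.minAreaRect(ray(c,M,p,z)[:,:2].astype(np.float32))])
# loose things not needed closely
E
```

```text
tray ((559.123779296875, -8.40936279296875), (288.83697509765625, 329.678466796875), 0.5547881722450256)
blk (260, 221, 7, 13) [array([481.1, -10.9]), array([17.4, 35. ]), np.float64(86.8)]
blk (225, 221, 7, 11) [array([489.5,  90.4]), array([17.4, 29.3]), np.float64(87.7)]
blk (294, 217, 7, 13) [array([ 487.4, -110.3]), array([17.5, 35.2]), np.float64(85.9)]
lid (245, 184, 33, 51) [array([541.5,  -7.8]), array([150.9,  89.1]), np.float64(0.4)]
lid (211, 184, 31, 51) [array([547. ,  96.3]), array([ 89.1, 151.3]), np.float64(89.5)]
lid (279, 180, 33, 51) [array([ 548.1, -111.9]), array([150.8,  89.5]), np.float64(0.6)]
```

```bash
python3 - <<'E'
from h import *
t=get_t();movep([500,-8,260],[np.pi,0,0]);print(get_t()-t,get_tcp_pos(),get_orientation(),get_qpos())
dwell(.2);M=wristM();im=read_camera("wrist");cv2.imwrite("pics/w1.png",im[...,::-1]);np.save("M1.npy",M)
for _ in range(4): print(np.round(get_force(),2))
E
```

```text
2.35 [500.01080389  -8.6320014  259.92125203] [ 3.14133590e+00  1.64192979e-04 -9.12873858e-04] [-4.00834517e-02  1.73593021e-01  1.64729954e+00 -2.71423134e-04
  1.32085412e+00  1.53169288e+00]
[0.62 0.53 0.69]
[0.62 0.53 0.69]
[0.62 0.53 0.69]
[0.62 0.53 0.69]
```

View pics/w1.png

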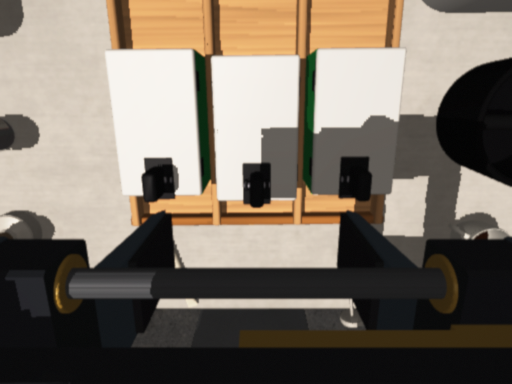

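The wrist view shows the lids' near edges at rows 190–200 and the tabs at about (158,180), (257,182) and (355,178). The tray walls run from (113,0) to (137,220) on the left and from (400,0) to (380,220) on the right. I'll refine the positions from this picture.

```bash
python3 - <<'E'
from h import *
im=cv2.imread("pics/w1.png");M=np.load("M1.npy");c=get_calibration("wrist")
hsv=cv2.cvtColor(im,cv2.COLOR_BGR2HSV)
low=cv2.inRange(hsv,(0,0,55),(180,45,255)); 
wood=cv2.inRange(hsv,(5,90,40),(22,255,255))
for s in((140,100),(240,90),(345,90)):
    m=low.copy();m[:40]=0;m[205:]=0
    n,l=cv2.connectedComponents(m,connectivity=4);k=l==l[s[1],s[0]]
    p=cv2.findNonZero(k.astype(np.uint8)).reshape(-1,2);h=cv2.convexHull(p).reshape(-1,2)
    r=cv2.minAreaRect(ray(c,M,h,81)[:,:2].astype(np.float32));print("lid",len(p),np.round(r[0],1),np.round(r[1],1),round(r[2],2))
for side in(0,1):
    P=[]
    for v in range(5,200,3):
        u=np.where(wood[v,95:420])[0]+95
        P.append([u[0]-.5 if side==0 else u[-1]+.5,v])
    w=ray(c,M,P,30)[:,:2];f=np.polyfit(w[:,0],w[:,1],1)
    for _ in range(3):
        e=abs(np.polyval(f,w[:,0])-w[:,1]);w=w[e<max(1.5,2*np.median(e))];f=np.polyfit(w[:,0],w[:,1],1)
    print("wall",side,"slope deg",np.degrees(f[0]),"y@500",np.polyval(f,500),"y@560",np.polyval(f,560),len(w))
# tabs: top outline extent in u near top (z~121): dark pixels
for x0,x1 in((140,180),(240,276),(336,376)):
    d=cv2.inRange(hsv[...,2],0,28)[150:212,x0:x1]
    print([ (150+i,x0+np.where(r)[0].min(),x0+np.where(r)[0].max()) for i,r in enumerate(d) if r.any()][::4])
cv2.imwrite("pics/w1c.png",cv2.resize(im[140:215,120:400],None,fx=2.8,fy=2.8,interpolation=2))
E
```

```text
lid 30061 [546.1 161. ] [222.8 166.5] 89.87
lid 11188 [541.6  -8.9] [148.5  87.8] 0.4
lid 22901 [ 545.4 -178.5] [223.2 166.6] 89.88
wall 0 slope deg 28.42259563486945 y@500 37.72152177045106 y@560 67.48559431793745 64
wall 1 slope deg -28.431224210659565 y@500 -54.543550703863644 y@560 -84.3166590747878 63
[(165, np.int64(162), np.int64(171)), (169, np.int64(149), np.int64(171)), (173, np.int64(146), np.int64(172)), (177, np.int64(152), np.int64(172)), (181, np.int64(152), np.int64(172)), (185, np.int64(152), np.int64(173)), (189, np.int64(152), np.int64(173)), (193, np.int64(152), np.int64(163)), (197, np.int64(152), np.int64(159))]
[(164, np.int64(261), np.int64(269)), (168, np.int64(260), np.int64(269)), (172, np.int64(252), np.int64(269)), (176, np.int64(250), np.int64(269)), (180, np.int64(245), np.int64(269)), (184, np.int64(251), np.int64(267)), (188, np.int64(246), np.int64(269)), (192, np.int64(249), np.int64(269)), (196, np.int64(249), np.int64(269)), (200, np.int64(249), np.int64(267)), (204, np.int64(251), np.int64(261))]
[(157, np.int64(366), np.int64(367)), (161, np.int64(341), np.int64(367)), (165, np.int64(341), np.int64(367)), (169, np.int64(341), np.int64(367)), (173, np.int64(341), np.int64(369)), (177, np.int64(343), np.int64(370)), (181, np.int64(340), np.int64(370)), (185, np.int64(340), np.int64(370)), (189, np.int64(340), np.int64(369)), (193, np.int64(340), np.int64(369)), (197, np.int64(356), np.int64(369))]
```

View pics/w1c.png

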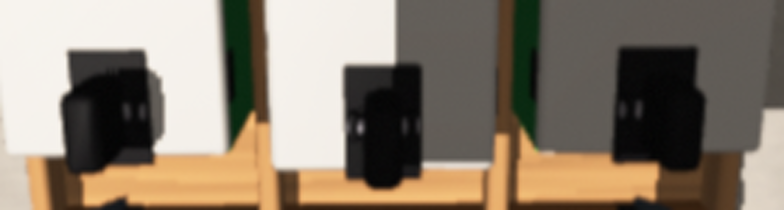

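```bash
cat >> h.py <<'E'
YAW=0.007; O=[np.pi,0,YAW]
F=lambda n=4:(np.mean([(dwell(.03),get_force())[1] for _ in range(n)],0))
def grab(x,y):
    movep([x,y,150],O); command_gripper(50); movel([x,y,88],O,feed=80); dwell(.2); f0=F()
    command_gripper(0); dwell(.3); f1=F()
    print("width",get_grip_width(),"f0",f0.round(2),"after grip",(f1-f0).round(2)); return f0,f1
def lift(x,y,f1,th=.067):
    # arc of the hinge pin about the box's far lower edge
    for t in(th/2,th):
        dx=-130*np.cos(t)+81*np.sin(t)+130; dz=130*np.sin(t)+81*np.cos(t)-81
        movel([x+dx,y+dx*YAW,88+dz],O,feed=20)
    dwell(.5); f=F(8)-f1; print("lifted",f.round(2),get_tcp_pos().round(1),"t",get_t()); return f
def lower(x,y,f1):
    dx=-130*np.cos(.0335)+81*np.sin(.0335)+130;dz=130*np.sin(.0335)+81*np.cos(.0335)-81
    movel([x+dx,y+dx*YAW,88+dz],O,feed=20);movel([x,y,88],O,feed=20);dwell(.2);print("lowered",(F()-f1).round(2))
E
python3 - <<'E'
from h import *
c=get_calibration("wrist");M=np.load("M1.npy");print(ray(c,M,[[150,194],[256.5,200],[364,194]],121).round(1))
f0,f1=grab(492,96.5); f=lift(492,96.5,f1)
im=read_camera("scene");cv2.imwrite("pics/s1.png",cv2.resize(im[130:280,170:360,::-1],None,fx=4,fy=4))
E
```

```text
[[ 486.1   93.4  121. ]
 [ 479.7   -9.6  121. ]
 [ 485.6 -113.5  121. ]]
width 14.097387464505957 f0 [ 0.   -0.55  0.24] after grip [-0.03  0.13 -1.2 ]
lifted [ 0.26  0.51 -0.38] [497.7  96.5  96.5] t 8.05
```

View pics/s1.png

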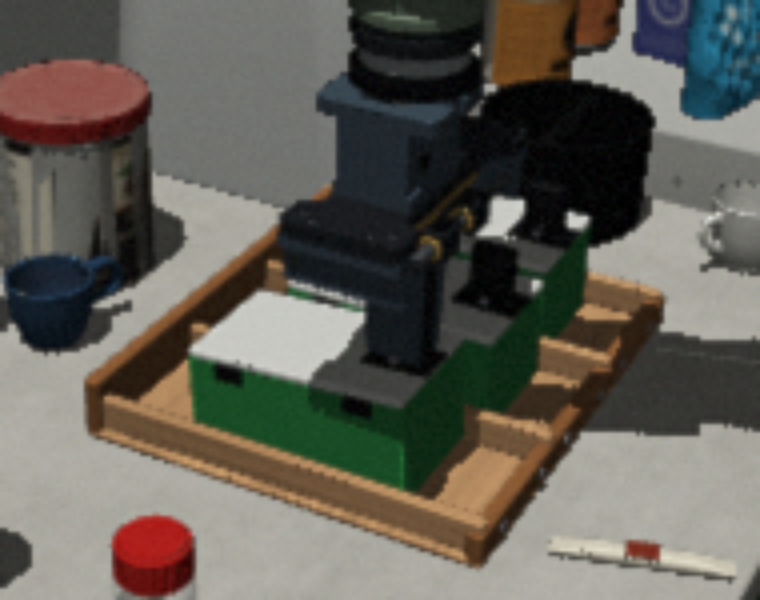

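The scene view shows the gripper on the left tab; the near end of the box looks only slightly raised. I'll compare this with the first picture and take a longer force average before deciding.

```bash
python3 - <<'E'
from h import *
a=[]
for _ in range(12): dwell(.05);a.append(np.r_[get_force(),get_ft_torque()])
a=np.array(a);print("held",a.mean(0).round(2),"sd",a.std(0).round(2),"width",get_grip_width())
b=cv2.imread("pics/scene0.png")[130:280,170:360];n=cv2.resize(cv2.imread("pics/s1.png"),(190,150),interpolation=cv2.INTER_AREA)
def green(im):
    m=cv2.inRange(cv2.cvtColor(im,cv2.COLOR_BGR2HSV),(50,120,20),(80,255,255));return m
for nm,im in(("before",b),("after",n)):
    m=green(im);print(nm,[(u,np.where(m[:,u])[0].min(),np.where(m[:,u])[0].max()) for u in(50,60,70,80,90,96,100)])
cv2.imwrite("pics/cmp.png",cv2.resize(np.hstack([b[60:130,40:125],n[60:130,40:125]]),None,fx=4.5,fy=4.5,interpolation=2))
E
```

```text
held [ 0.29  0.03 -1.57  0.03 -0.03 -0.01] sd [0.41 0.44 0.56 0.03 0.02 0.02] width 13.901243218746163
before [(50, np.int64(90), np.int64(104)), (60, np.int64(97), np.int64(108)), (70, np.int64(96), np.int64(111)), (80, np.int64(99), np.int64(114)), (90, np.int64(57), np.int64(118)), (96, np.int64(79), np.int64(120)), (100, np.int64(106), np.int64(121))]
after [(50, np.int64(91), np.int64(104)), (60, np.int64(93), np.int64(107)), (70, np.int64(96), np.int64(111)), (80, np.int64(98), np.int64(114)), (90, np.int64(104), np.int64(117)), (96, np.int64(102), np.int64(119)), (100, np.int64(103), np.int64(121))]
```

View pics/cmp.png

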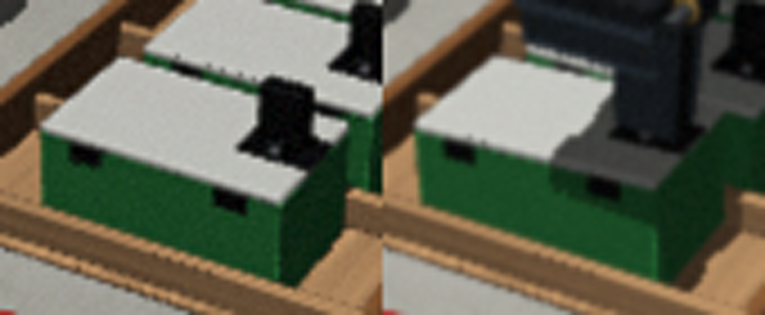

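The handle end is clearly up: the near lid corner has risen about 3 px (roughly 7 mm) and the far end hasn't moved. The vertical load is about 1.5–1.8 N, against 1.0 N expected for empty and 3.7 N or more for full, so the left box is empty. I'll lower it and draw it forward.

```bash
cat >> h.py <<'E'
def slide(x,y,xt,f1,thr=2.5):
    """slide from x to about 6 mm short of xt, then 0.7 mm steps until the board is felt"""
    s=np.sign(xt-x); X=xt-6*s; Y=lambda u:y+(u-x)*YAW
    movel([X,Y(X),88],O,feed=40); dwell(.15); log=[]; base=None
    while s*(xt+10*s-X)>0:
        X+=.7*s; movel([X,Y(X),88],O,feed=15); f=F(3); log.append((round(float(X),1),*(f-f1).round(1)))
        r=-s*(f-f1)[0]
        if len(log)<=3: base=r if base is None else min(base,r)
        if r-base>thr: f=F(5); 
        if -s*(f-f1)[0]-base>thr: break
    print("slide",log,"t",get_t()); return X,Y(X)
def release(X,Y):
    command_gripper(40); movel([X,Y,135],O,feed=120); print("tcp",get_tcp_pos().round(1),"t",get_t())
E
python3 - <<'E'
from h import *
f1=np.array([-.03,-.42,-.96])
lower(492,96.5,f1); X=slide(492,96.5,449,f1); print(X,get_tcp_pos())
E
```

```text
lowered [ 0.34  0.72 -0.14]
slide [(454.3, np.float64(0.2), np.float64(0.4), np.float64(0.0)), (453.6, np.float64(-0.4), np.float64(0.8), np.float64(-0.3)), (452.9, np.float64(-0.1), np.float64(0.2), np.float64(0.3)), (452.2, np.float64(-0.3), np.float64(0.5), np.float64(-0.2)), (451.5, np.float64(-0.1), np.float64(0.8), np.float64(-0.5)), (450.8, np.float64(0.2), np.float64(0.5), np.float64(0.2)), (450.1, np.float64(-0.2), np.float64(0.6), np.float64(-0.8)), (449.4, np.float64(-0.1), np.float64(0.5), np.float64(-0.0)), (448.7, np.float64(-0.3), np.float64(0.3), np.float64(0.1)), (448.0, np.float64(-0.2), np.float64(0.5), np.float64(-0.2)), (447.3, np.float64(-0.3), np.float64(0.5), np.float64(-0.1)), (446.6, np.float64(0.2), np.float64(0.3), np.float64(-0.0)), (445.9, np.float64(0.8), np.float64(0.8), np.float64(-0.4)), (445.2, np.float64(1.7), np.float64(0.2), np.float64(-0.6)), (444.5, np.float64(1.9), np.float64(0.4), np.float64(0.8)), (443.8, np.float64(2.6), np.float64(0.9), np.float64(3.1))] t 16.8417
(np.float64(443.8000000000002), np.float64(96.1626)) [444.29808146  96.23606055  88.29586055]
```

The front board is felt from about x = 446.3. The rise in Fz at the last step says the light box is starting to rock on the low board. I'll ease back to the first-touch position, use a lower threshold from now on, and release.

```bash
sed -i 's/thr=2.5/thr=1.2/' h.py; python3 - <<'E'
from h import *
f1=np.array([-.03,-.42,-.96])
movel([445.7,96.2,88],O,feed=15);dwell(.2);print((F(8)-f1).round(2))
release(445.7,96.2)
movep([500,-8,260],O);dwell(.15)
M=wristM();im=read_camera("wrist");cv2.imwrite("pics/w2.png",im[...,::-1]);np.save("M2.npy",M);print(get_t())
cv2.imwrite("pics/w2c.png",cv2.resize(im[:250,90:420,::-1],None,fx=2.3,fy=2.3))
E
```

```text
[2.13 0.53 2.71]
tcp [445.3  96.1 134.7] t 18.7083
19.6333
```

View pics/w2c.png

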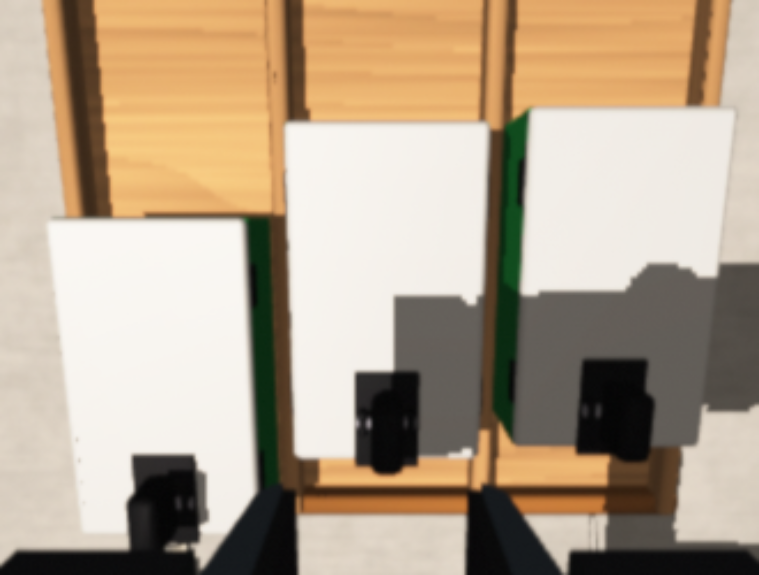

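The wrist view shows the left box forward, with its lid's far edge at crop row 217, the tab upright and the other two boxes untouched. Next is the middle box.

```bash
python3 - <<'E'
from h import *
print("left far edge",ray(get_calibration("wrist"),np.load("M2.npy"),[[155,94.3]],81).round(1))
x,y=486.5,-8.8
f0,f1=grab(x,y); f=lift(x,y,f1)
print("total vs free",(f+f1-f0).round(2)); np.save("f1.npy",f1)
E
```

```text
left far edge [[575.8  94.   81. ]]
width 13.813889081848002 f0 [0.36 0.1  0.05] after grip [-0.23 -1.12  0.02]
lifted [-1.54  0.86 -4.14] [492.1  -8.7  96.5] t 24.45
total vs free [-1.77 -0.26 -4.12]
```

The middle box carries 4.1 N, so it is full. I'll lower it and slide it back; from the front contact, the back contact should come at grip x ≈ 556.

```bash
python3 - <<'E'
from h import *
f1=np.load("f1.npy");x,y=486.5,-8.8
lower(x,y,f1); X,Y=slide(x,y,556,f1,thr=2.2); print(X,Y,get_tcp_pos().round(1))
E
```

```text
lowered [-2.28  0.55 -2.23]
slide [(550.7, np.float64(-5.3), np.float64(1.2), np.float64(0.8)), (551.4, np.float64(-5.2), np.float64(1.1), np.float64(1.3)), (552.1, np.float64(-5.6), np.float64(0.6), np.float64(0.8)), (552.8, np.float64(-5.2), np.float64(1.0), np.float64(0.8)), (553.5, np.float64(-5.5), np.float64(1.4), np.float64(0.8)), (554.2, np.float64(-5.4), np.float64(0.6), np.float64(1.4)), (554.9, np.float64(-5.1), np.float64(1.1), np.float64(1.2)), (555.6, np.float64(-5.4), np.float64(0.9), np.float64(0.9)), (556.3, np.float64(-5.3), np.float64(0.9), np.float64(1.1)), (557.0, np.float64(-5.5), np.float64(0.6), np.float64(0.8)), (557.7, np.float64(-5.1), np.float64(0.7), np.float64(0.9)), (558.4, np.float64(-6.0), np.float64(0.8), np.float64(2.1)), (559.1, np.float64(-7.7), np.float64(0.5), np.float64(2.9))] t 32.2083
559.1000000000006 -8.291799999999997 [556.9  -8.2  88. ]
```

Contact is felt: the x force rises from 5.3 to 7.7 N at actual x ≈ 556.9, as predicted. I'll release and go to the right box.

```bash
python3 - <<'E'
from h import *
release(559.1,-8.3)
x,y=493,-112.5
f0,f1=grab(x,y); f=lift(x,y,f1)
print("total vs free",(f+f1-f0).round(2)); np.save("f1.npy",f1)
E
```

```text
tcp [558.8  -8.3 134.8] t 33.3333
width 13.923205486856823 f0 [0.16 0.11 0.14] after grip [-0.47 -0.4   0.04]
lifted [ 0.43  0.41 -1.61] [ 498.7 -112.5   96.5] t 38.2
total vs free [-0.05  0.02 -1.57]
```

The right box carries 1.6 N, the same as the left one, so it is empty. I'll draw it forward to x ≈ 446.3.

```bash
python3 - <<'E'
from h import *
f1=np.load("f1.npy");x,y=493,-112.5
lower(x,y,f1); X,Y=slide(x,y,447,f1,thr=1.2); print(X,Y,get_tcp_pos().round(1),(F(6)-f1).round(2))
E
```

```text
lowered [ 0.8   0.25 -1.27]
slide [(452.3, np.float64(1.5), np.float64(0.5), np.float64(-1.4)), (451.6, np.float64(0.8), np.float64(0.6), np.float64(-1.3)), (450.9, np.float64(-0.0), np.float64(0.6), np.float64(-1.3)), (450.2, np.float64(-0.2), np.float64(0.5), np.float64(-1.4)), (449.5, np.float64(0.2), np.float64(0.3), np.float64(-1.7)), (448.8, np.float64(0.3), np.float64(-0.0), np.float64(-1.5)), (448.1, np.float64(0.9), np.float64(-0.1), np.float64(-0.9)), (447.4, np.float64(1.8), np.float64(0.2), np.float64(-1.9))] t 43.6167
447.4000000000001 -112.8192 [ 447.6 -112.8   88.1] [ 1.59  0.44 -1.77]
```

The x contact is felt, but Fz still shows about −1.5 N, so the handle end isn't fully down. I'll lower it in small arc steps until the load goes, then check the touch again.

```bash
python3 - <<'E'
from h import *
f1=np.load("f1.npy");X,Y,Z=447.8,-112.8,88.
for i in range(6):
    Z-=.5;X-=.31;movel([X,Y,Z],O,feed=10);f=F(4)-f1;print(round(X,1),Z,f.round(2))
    if f[2]>-.4: break
n=0
while True:
    f=F(5)-f1
    if f[0]>1.1 or n>=8: break
    X-=.5;n+=1;movel([X,Y,Z],O,feed=15)
print(X,Z,f.round(2),get_tcp_pos().round(1),get_t())
im=read_camera("scene");cv2.imwrite("pics/s3.png",cv2.resize(im[150:290,180:350,::-1],None,fx=4,fy=4))
E
```

```text
447.5 87.5 [0.81 0.69 4.7 ]
446.99 87.5 [2.14 1.27 5.38] [ 447.8 -112.9   87.9] 44.7833
```

View pics/s3.png

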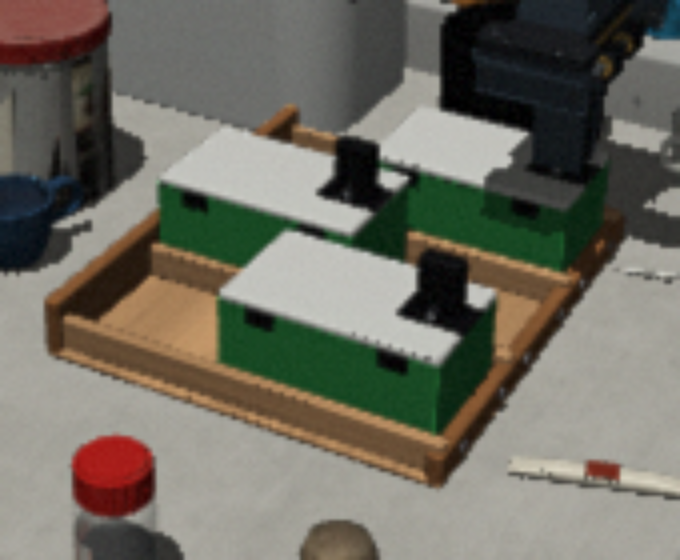

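The view shows the left and right boxes at the front and the middle one at the back, all looking flat. The right box is now lightly pressed down, so I'll relieve that in z and check the x force before releasing.

```bash
python3 - <<'E'
from h import *
f1=np.load("f1.npy");Y=-112.9
X=447.0;movel([X,Y,87.8],O,feed=10);f=F(6)-f1;print(X,f.round(2))
while f[0]<1.1 and X>445: X-=.5;movel([X,Y,87.8],O,feed=15);f=F(6)-f1;print(X,f.round(2))
release(X,Y);movep([500,-8,260],O);dwell(.3)
M=wristM();im=read_camera("wrist");cv2.imwrite("pics/w3.png",im[...,::-1]);np.save("M3.npy",M);print(get_t(),get_tcp_pos())
cv2.imwrite("pics/w3c.png",cv2.resize(im[:250,90:420,::-1],None,fx=2.3,fy=2.3))
E
```

```text
447.0 [3.07 1.9  3.99]
tcp [ 446.7 -112.8  134.7] t 46.4083
47.4833 [499.59003454  -8.61265788 259.30471439]
```

View pics/w3c.png

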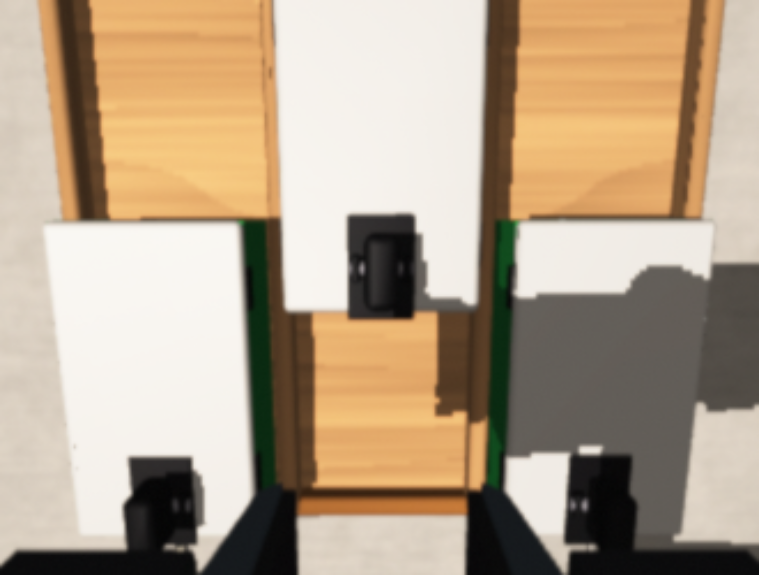

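The last wrist view shows the left and right boxes at the front, their lids' far edges at crop rows 221 and 219 (matching the tray's 0.5° yaw). The middle box is back, the tabs stand free, and the arm is well clear. Handing in.

```bash
python3 - <<'E'
from h import *
print("far edges L,R",ray(get_calibration("wrist"),np.load("M3.npy"),[[155,96],[355,95.2]],81).round(1), "mid near",ray(get_calibration("wrist"),np.load("M3.npy"),[[225,134.5]],81).round(1))
finish_job();print(get_t())
E
```

```text
far edges L,R [[ 575.6   92.4   81. ]
 [ 577.2 -108.5   81. ]] mid near [[537.5  22.9  81. ]]
the job is handed in; nothing more can be done
the job is handed in; nothing more can be done
```

I lifted and felt the three boxes in order from left to right, slid each to its board and handed the job in. The clock read about 47.5 s just before hand-in.

| Box | Load when lifted | Judged | Where it went |
|---|---|---|---|
| Left | about 1.6 N | empty | drawn to the front board |
| Middle | about 4.1 N | full | slid to the back board |
| Right | about 1.6 N | empty | drawn to the front board |

**Checks that agreed:** I felt a rise in force at every board. In the last wrist picture the lid edges were within about 2 mm of where the boxes should sit. The left and right far edges were at x = 575.6 and 577.2, and the middle near edge was at 537.5. The tabs stood free and the arm was clear. I saw none of the loose things moved.

**Not clean:**
- **Left box, at the board:** it began to rock slightly on the low front board (about 3 N). I eased back 2 mm and released it with about 2 N still on it.
- **Right box, after lowering:** it stayed slightly lifted as I drew it forward, so I pressed it down by 0.5 mm. It was released with about 3–4 N on it.
- **Touching and flat:** contact rests on the force readings, because the pictures can't show a gap under 1 mm. After release I judged flatness only by eye.

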